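# Rock the angle gauge on the bearer to the red band and hold it

## Task

I am fitting a sloping drainer in this kitchen and want to scribe its fall on the timber bearer: take the blue angle gauge by its black handle, stand it upright with the middle of its foot squarely across the half-round ridge of the bearer, then rock it on the ridge until the hanging pointer has settled inside the red band. The program finishes while holding it there, still gripped, its foot pressed lightly on the ridge and steady, so that I can scribe the line. Do not bear down hard on the ridge, and leave the other things on the worktop where they are.

Things in the scene. Friction and masses are not known exactly. Their poses are not given: they have to be found in the camera images.
- gauge: blue pendulum angle gauge, loose, about 0.35 kg, 184 mm high. Origin: centre of the underside of its foot; z up through the handle, y along the foot, x away from the dial (the white dial faces -x, towards the robot at the start). Foot: aluminium bar 100 mm along y, 30 mm along x, 12 mm thick, flat underside. Above it a round dial case of 55 mm radius, 16 mm thick along x, from z = 19 to 129 mm
- gauge_grip (a point): centre of the gauge's black rubber handle, an upright block 28 mm wide along the gauge's y, 26 mm along its x, 48 mm high (gauge z = 136 to 184 mm; this point at 160 mm); same axes as the gauge. Grip it from above on the two faces that look along y; below it the dial case is in the way
- gauge_foot (a point): centre of the underside of the gauge's foot, which must come down on the ridge; same axes as the gauge
- pointer (a joint): angle (rad) of the black pendulum pointer on the dial, relative to the gauge; it hangs from a pivot 104 mm above the foot's underside, points straight down in the world when settled and swings for about 1 to 2 s after each motion. 0 when the gauge is upright; it grows when the gauge is rolled positively about its own x axis (the top leans to -y, the robot's right). It equals that roll angle when settled. Nothing can touch it in its case
- band (a joint): angle (rad) on the dial, same zero and sense as the pointer, of the middle of the red band; stays as found, somewhere from 0.18 to 0.40. The band reaches 0.075 rad to either side
- pointer_tip (a point): point on the pointer 66 mm from its pivot, level with the middle of the red band
- band_mid (a point): middle of the red band, 66 mm from the pivot; the band is 10 mm wide and 18 mm long
- bearer: timber bearer, fixed: block 90 mm along x, 110 mm along y, top at z = 40 mm, on a rubber mat 110 x 130 mm; on it a half-round ridge along its x axis, 90 mm long, 32 mm wide, rounded with 16 mm radius, not in the middle but 12 mm to +y. Origin: centre of the underside; z up
- ridge_top (a point): middle of the crown of the bearer's ridge, 70 mm above the worktop; x along the ridge
- mandarin_1: orange mandarin, 62 mm, bystander
- tape: roll of masking tape, 104 mm across, 25 mm high, bystander
- notebook: black notebook, 148 x 110 x 16 mm, bystander
- pen: red pen, 145 mm long, bystander
- mug: striped mug, 82 mm across, 100 mm high, bystander
There are look-alikes about, which are no part of the job. There is more than one size of the gauge; the one meant has the size given above. Leave any turquoise look-alike of the bearer alone.

How it is judged:
By the outcome, as a careful person would: the job done as asked, in the order asked, and still so for the second after the job is handed in, while the arm keeps its last pose, push and grip.
It also fails if it takes over 51 s, if anything falls off the work surface, if the arm or the gripper's body presses on something with over 40 N, if the wrist force passes 120 N, or if a joint passes its speed limit or range.

## Robot

A 6-joint arm with a two-finger parallel gripper is mounted at the origin on a cart in front of the work surface, level with it; the furniture and walls round the work are solid. World frame = base frame: x ahead of the robot, y to its left, z up, the work surface at z = 0. Lengths are in m, angles in rad, forces in N, time in s.
With the tool pointing down it reaches from about 0.25 to 0.725 m from the base axis. Payload 4 kg.
Tool frame: the origin (TCP) lies at the very end of the fingers, on their centre line; the grasp point (between the pads) lies 19 mm behind it; z points along the fingers, y is the direction in which the jaws open and shut (so a half turn about z gives the same grasp; the last joint's range is limited). The gripper opens to 85 mm and grips with 20 to 120 N. Pads are 22 mm wide; open, the fingers measure 114 mm over their backs; the gripper's body (76 mm by 85 mm) begins 54 mm behind the grasp point. The pads swing forward as they close: fully open they stand 13 mm farther back than shut.
Start: joints at [-1.255, 0.241, 0.005, 1.335, 0, 1.571], TCP at [0.155, -0.475, 0.231] pointing down, gripper open.
Joint ranges: [-2.72, 2.72], [-1.05, 1.87], [-1.09, 1.28], [-1.99, 2.15], [-1.42, 1.44], [-3.14, 3.14]. Speed limits (rad/s): [2.79, 2.79, 3.14, 3.14, 3.14, 3.14].

## Interface

Orientations are given as a unit quaternion [w, x, y, z].
In Python, from workcell import robot gives the robot as it stands.
- The arm moves only by the shell command python3 -m jog 'ROWS' [FORCE]. ROWS is JSON, a list of rows, each a list of 7 numbers: the shift along the world's x, y, z in units of 25 mm (1.0 is 25 mm), then the turn, a rotation vector about the world's x, y, z in units of 5 degrees (1.0 is 5 degrees), then the opening in per cent of the stroke, from 0 (shut) to 100 (fully open). A call has 1 to 10 rows; each row is the pose to reach, as a shift and turn from the pose commanded when the call began; what a row does not reach only later rows make up. A row lasts 1/8 s, in which the tool goes at most 62.5 mm and 10.7 degrees, less where a joint would pass 70% of its speed; a pose out of reach is approached as far as the arm can. A call with a gripper value outside its range is refused whole. The fingers move at their own pace and stop on an object; FORCE is the grip in N (left out, the last holds). Time passes only in rows, so rows that repeat a pose let the fingers close. It gives the time, the measured TCP pose, the force and the opening at its end, in the units of the state.
- robot.read_state(): the state, without advancing time (a new reading comes with each control period).
- robot.read_camera(name): name is "side" or "top" or "wrist"; returns (picture, depth): 384x512x3 uint8, red, green, blue; 384x512 float32, m along the optical axis (not along the pixel's ray), 0 where there is no reading.
- robot.get_calibration(name): a dict with "K" (3x3 intrinsics, pixels), "k1" (the pictures are not rectified: a ray, as slopes to the right and down, at radius r is drawn at 1 + k1 r^2 times it, then the intrinsics apply), "camera_from_world" (4x4, takes a point from world to camera coordinates); the wrist camera has in their place "mount" (4x4, takes a point from camera to tool coordinates, whose origin is the TCP and whose axes are the flange's). Camera axes: x right, y down, z forward; pixel columns grow to the right and rows downward; lengths in m; the calibration is good to about 2 mm. A picture is of the moment at which its call begins: read the wrist's pose just before it. get_calibration takes no time and is no camera call.
- robot.close_job(): hands the job in, once; it reports no verdict.
The state is a dict: "time": time; "joint_positions": joint angles; "qd": joint speeds; "effort": joint torques, N m; "ee_pos": TCP position; "tcp_rot": TCP orientation; "force": force on the tool from outside, world axes, zero at the start; "wrist_torque": the same for the moment, N m; "grip_width": opening from 0.0 (shut) to 1.0 (fully open).
Only numpy, scipy, OpenCV 4.12 (cv2) and the standard library are available. Lean on these libraries where they do the work, as an engineer would, in place of code of your own. Each camera call takes 0.05 s, during which the arm holds its last target. There are 200 camera calls.

## Working session

There is one attempt and no reset: what is moved stays moved. The work goes in short steps, Python scripts to look and compute and a shell command to move; the robot and the scene stay as the last step left them, time stands still between calls to the robot, and variables do not carry over. Pictures are saved under pics/ and viewed, about 8 in all and at most 12, crops included, and the job is handed in when it is done.

```bash
mkdir -p pics; ls
cat > h.py <<'E'
import numpy as np, cv2
from workcell import robot
def snap(n,save=None):
    s=robot.read_state(); im,d=robot.read_camera(n)
    np.savez(f'{n}.npz',im=im,d=d,p=s['ee_pos'],q=s['tcp_rot'])
    if save: cv2.imwrite(f'pics/{save}.png',im[:,:,::-1])
    return s,im,d
def R(q):
    from scipy.spatial.transform import Rotation as Ro
    return Ro.from_quat([q[1],q[2],q[3],q[0]]).as_matrix()
def w_from_c(n,s=None):
    c=robot.get_calibration(n)
    if n!='wrist': return c,np.linalg.inv(np.array(c['camera_from_world']))
    T=np.eye(4);T[:3,:3]=R(s['tcp_rot']);T[:3,3]=s['ee_pos'];return c,T@np.array(c['mount'])
def slopes(c,uv):
    uv=np.atleast_2d(np.array(uv,float));k=c['k1']
    K=np.array(c['K']);p=cv2.undistortPoints(uv.reshape(-1,1,2),K,np.array([k,0,0,0.]))
    return p.reshape(-1,2)
def pts(n,uv,depth,s=None):
    c,T=w_from_c(n,s);a=slopes(c,uv);z=np.asarray(depth).reshape(-1,1)
    return (np.c_[a*z,z]@T[:3,:3].T)+T[:3,3]
def cloud(n,im,d,s=None):
    vv,uu=np.mgrid[:384,:512];P=pts(n,np.c_[uu.ravel(),vv.ravel()],d.ravel(),s).reshape(384,512,3);P[d<=0]=np.nan;return P
def plane(n,uv,z,s=None):
    c,T=w_from_c(n,s);a=slopes(c,uv);r=np.c_[a,np.ones(len(a))]@T[:3,:3].T;o=T[:3,3]
    return o+r*((z-o[2])/r[:,2])[:,None]
E
python3 - <<'E'
from h import *
ims=[]
for n in('top','side'):
    s,im,d=snap(n); ims.append(im)
cv2.imwrite('pics/a_top.png',cv2.resize(ims[0],(800,600))[:,:,::-1])
cv2.imwrite('pics/a_side.png',cv2.resize(ims[1],(800,600))[:,:,::-1])
print(s)
for n in('top','side'):
    c,T=w_from_c(n);print(c['K'],c['k1'],T.round(3))
print(robot.get_calibration('wrist'))
E
```

```text
pics
{'time': 0.05, 'joint_positions': array([-1.25498910e+00,  2.41401255e-01,  3.73638097e-03,  1.33517582e+00,
       -7.17737061e-06,  1.57079285e+00]), 'qd': array([ 0.00118771,  0.00047696,  0.0013851 , -0.00105212,  0.00032428,
        0.00045777]), 'effort': array([ 1.52597308e-04, -3.73490846e+01,  2.53292871e+01,  1.10533074e-02,
       -2.46655594e-05, -1.23997772e-06]), 'ee_pos': array([ 0.15509837, -0.47468757,  0.23042343]), 'tcp_rot': array([-1.00890472e-03,  9.87558316e-01,  1.57249887e-01, -1.64279181e-04]), 'force': array([-0.63028554,  0.0447584 ,  0.01793147]), 'wrist_torque': array([-0.00670063,  0.03652631,  0.03457073]), 'grip_width': 1.0022989511689242}
[[418.18834818   0.         252.18962332]
 [  0.         418.18834818 188.13603926]
 [  0.           0.           1.        ]] -0.051878851949347486 [[-1.400e-02 -9.980e-01  6.400e-02  4.590e-01]
 [-1.000e+00  1.400e-02 -1.000e-03 -4.400e-02]
 [ 0.000e+00 -6.400e-02 -9.980e-01  1.564e+00]
 [ 0.000e+00  0.000e+00  0.000e+00  1.000e+00]]
[[413.19788205   0.         264.64857132]
 [  0.         413.19788205 190.44496589]
 [  0.           0.           1.        ]] -0.011266615463704078 [[ 0.999  0.009  0.034  0.52 ]
 [-0.025 -0.513  0.858 -1.151]
 [ 0.025 -0.858 -0.513  0.792]
 [ 0.     0.     0.     1.   ]]
{'K': array([[285.03946709,   0.        , 257.33741534],
       [  0.        , 285.03946709, 190.58019367],
       [  0.        ,   0.        ,   1.        ]]), 'k1': 0.010058322158007851, 'mount': array([[-4.81556116e-04, -9.54266566e-01, -2.98956668e-01,
         7.55979608e-02],
       [ 9.99999863e-01, -3.98566668e-04, -3.38568146e-04,
        -1.14982148e-03],
       [ 2.03930098e-04, -2.98956790e-01,  9.54266627e-01,
        -1.43118156e-01],
       [ 0.00000000e+00,  0.00000000e+00,  0.00000000e+00,
         1.00000000e+00]])}
```

View pics/a_top.png

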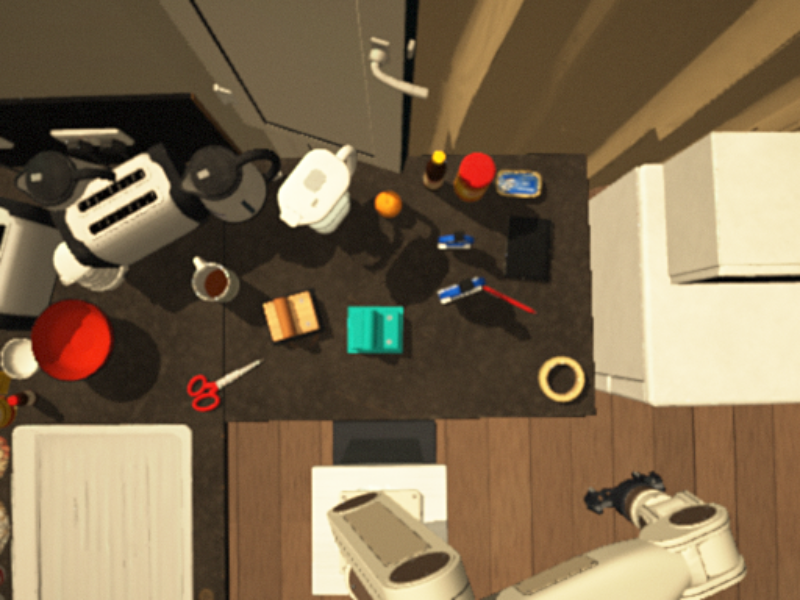

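View pics/a_side.png

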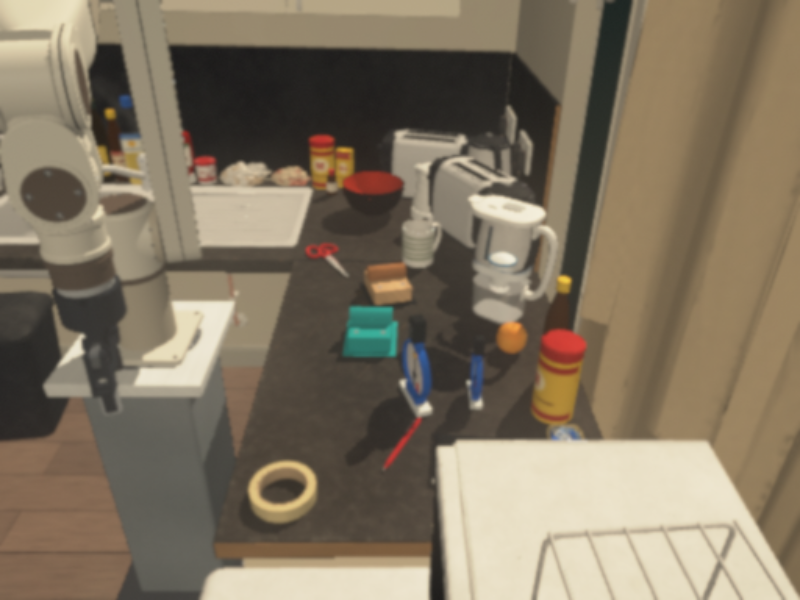

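The top view (800x600) shows the large gauge at about (460,290), with the pen starting at its right end. The small look-alike is at (455,242), the wooden bearer at (291,317) with its ridge to the left, and the turquoise one at (376,330). The side view confirms which gauge is large.

Run:
```python
from h import *
def load(n):
    z=np.load(n+'.npz');return z['im'],z['d']
def info(nm,Q):
    r=cv2.minAreaRect((Q[:,:2]*1000).astype(np.float32));print(nm,len(Q),'med',np.nanmedian(Q,0).round(4),'z',np.nanpercentile(Q[:,2],[2,50,98]).round(3),'rect',[np.round(x,1) for x in r])
for n in('top','side'):
    im,d=load(n);P=cloud(n,im,d)
    h=cv2.cvtColor(im,cv2.COLOR_RGB2HSV);H,S,V=h[...,0],h[...,1],h[...,2]
    X,Y,Z=P[...,0],P[...,1],P[...,2]
    print(n,'table z',np.nanmedian(Z[(abs(X-.45)<.15)&(abs(Y+.0)<.3)]))
    blue=(H>105)&(H<130)&(S>120)&(X>.3)&(X<.65)&(Y>-.3)&(Y<.1)
    k,l,st,ce=cv2.connectedComponentsWithStats(blue.astype(np.uint8))
    for i in range(1,k):
        if st[i,4]>15: info(f'blue{ce[i].round(1)}',P[l==i])
    hd=(Z>.12)&(Z<.2)&(X>.3)&(X<.6)&(Y>-.25)&(Y<.0);
    if hd.sum()>3: info('high',P[hd])
    hd&=(V<70)
    if hd.sum()>3: info('black',P[hd])
    ft=(Z>.003)&(Z<.03)&(S<70)&(V>120)&(X>.3)&(X<.6)&(Y>-.25)&(Y<.1)
    if ft.sum()>3: info('foot',P[ft])
    wd=(H>5)&(H<22)&(S>60)&(V>90)&(X>.3)&(X<.6)&(Y>.1)&(Y<.42)
    for a,b in((.03,.05),(.062,.08)): 
        m=wd&(Z>a)&(Z<b)
        if m.sum()>3: info(f'wood{a}',P[m])
        m=wd&(Z>.02)
    # ridge crown line
im,d=load('top')
cv2.imwrite('pics/b.png',np.hstack([cv2.resize(im[150:230,150:230],(400,400),interpolation=2),cv2.resize(im[140:210,270:340],(400,400),interpolation=2)])[:,:,::-1])
```

```text
top table z 0.00079186101869122
blue[306.1 180.2] 28 med [ 0.5767 -0.2331  0.1164] z [0.097 0.116 0.184] rect [array([ 573.5, -230.7]), array([14.1, 39.2]), np.float64(26.6)]
blue[288.8 186.8] 57 med [ 0.5541 -0.1733  0.1178] z [0.028 0.118 0.158] rect [array([ 554.1, -172.8]), array([14.5, 47.1]), np.float64(17.8)]
high 111 med [ 0.5622 -0.1973  0.1809] z [0.121 0.181 0.189] rect [array([ 564.6, -202.5]), array([25.8, 67.1]), np.float64(17.7)]
black 59 med [ 0.5653 -0.1977  0.1838] z [0.166 0.184 0.189] rect [array([ 565.1, -199.7]), array([23.2, 26.1]), np.float64(20.1)]
foot 38 med [ 0.5601 -0.1791  0.0118] z [0.004 0.012 0.027] rect [array([ 567.5, -200.6]), array([31.7, 99.5]), np.float64(18.9)]
wood0.03 518 med [0.5096 0.1827 0.0392] z [0.032 0.039 0.048] rect [array([518.8, 274.3]), array([286.9, 122.7]), np.float64(81.7)]
wood0.062 199 med [0.5087 0.2099 0.068 ] z [0.062 0.068 0.078] rect [array([545.2, 288.9]), array([253.9,  78. ]), np.float64(62.5)]
side table z -0.0006453999698491364
blue[269.9 239.4] 207 med [ 0.5773 -0.2315  0.086 ] z [-0.001  0.086  0.136] rect [array(
[... 160 characters left out ...]
]), array([ 4.7, 21. ]), np.float64(15.8)]
high 250 med [ 0.5655 -0.2106  0.1588] z [0.122 0.159 0.184] rect [array([ 566. , -204.2]), array([26.8, 51.8]), np.float64(16.4)]
black 184 med [ 0.5652 -0.2098  0.1678] z [0.141 0.168 0.184] rect [array([ 564.8, -201.1]), array([26.9, 27.5]), np.float64(18.6)]
foot 116 med [ 0.5692 -0.2299  0.0101] z [0.004 0.01  0.023] rect [array([ 562.2, -194.3]), array([ 29.5, 114.1]), np.float64(18.8)]
wood0.03 293 med [0.5106 0.1764 0.0383] z [0.032 0.038 0.049] rect [array([508.9, 195.9]), array([ 91.5, 113.2]), np.float64(14.9)]
wood0.062 90 med [0.5063 0.2056 0.0659] z [0.062 0.066 0.071] rect [array([506.2, 205.6]), array([89.7, 28.1]), np.float64(16.7)]
```

View pics/b.png

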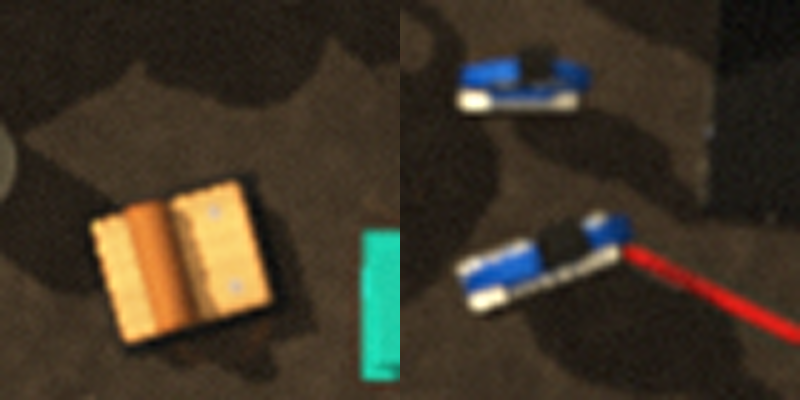

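The gauge's handle is at about (0.565, -0.200) with a yaw of 18.4°. Its 184 mm height and 100 x 30 mm foot match the sizes given. The ridge crown is at about (0.506, 0.206) with a yaw of 15°. The jaws already match the gauge's yaw. I'll flip the tool half a turn, so that joint 6 stays in range and the wrist camera faces the dial, and look from the -x side.

```bash
python3 -m jog '[[0.6,0.5,0.3,0,0,2,100],[1.3,1,0.6,0,0,4,100],[2,1.6,0.8,0,0,6,100],[2.7,2.2,0.8,0,0,8,100],[3.4,2.8,0.8,0,0,10,100],[4.1,3.4,0.8,0,0,12,100],[4.8,4,0.8,0,0,14,100],[5.5,4.5,0.8,0,0,16,100],[6,5,0.8,0,0,18,100]]' | tail -8
python3 -m jog '[[0.6,0.5,0,0,0,2,100],[1.3,1,0,0,0,4,100],[2,1.6,0,0,0,6,100],[2.7,2.1,0,0,0,8,100],[3.4,2.6,0,0,0,10,100],[4.1,3.1,-0.2,0,0,12,100],[4.8,3.6,-0.4,0,0,14,100],[5.5,4.1,-0.6,0,0,16,100],[5.84,4.47,-0.8,0,0,18,100],[5.84,4.47,-0.8,0,0,18,100]]' | tail -8
python3 - <<'E'
from h import *
s,im,d=snap('wrist','c')
print(s['joint_positions'].round(3),s['ee_pos'].round(4),s['time'])
E
```

```text
time: 1.23
ee_pos: [0.3058, -0.3495, 0.2508]
tcp_rot: [-0.0, 0.585, 0.811, 0.0]
force: [0.1, 0.1, 0.4]
grip_width: 0.999
time: 2.48
ee_pos: [0.4512, -0.2377, 0.2303]
tcp_rot: [-0.001, -0.157, 0.988, 0.001]
force: [-0.6, -0.3, -0.1]
grip_width: 1.001
[-0.485  0.263  0.031  1.342 -0.    -0.8  ] [ 0.4512 -0.2377  0.2303] 2.475
```

View pics/c.png

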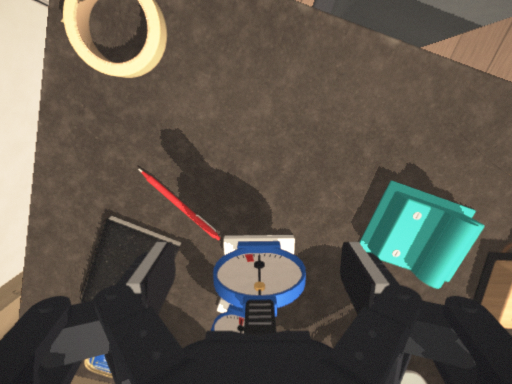

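The dial shows up well: pivot at about (260,286), black pointer up to about (260,256), red band at about (250,257), handle at (260,315). The pen's tip, at (218,238), is near the corner of the foot. Next I work out the band angle and refine the gauge pose.

```bash
cat > band.py <<'E'
from h import *
from scipy.spatial.transform import Rotation as Ro
def dial(im,s,o,Rg,xf=-0.008,box=None):
    """coords (y,z) on dial plane in gauge frame for all pixels"""
    c,T=w_from_c('wrist',s);vv,uu=np.mgrid[:384,:512]
    a=slopes(c,np.c_[uu.ravel(),vv.ravel()]);r=np.c_[a,np.ones(len(a))]@T[:3,:3].T@Rg
    p=(T[:3,3]-o)@Rg;t=(xf-p[0])/r[:,0];q=p+r*t[:,None]
    return q[:,1].reshape(384,512),q[:,2].reshape(384,512)
def feats(im,Y,Z):
    h=cv2.cvtColor(im,cv2.COLOR_RGB2HSV);H,S,V=h[...,0],h[...,1],h[...,2]
    ins=(np.hypot(Y,Z-.074-.0)<.062)
    out={}
    red=((H<8)|(H>172))&(S>120)&(V>80)&ins
    blk=(V<80)&(S<140)&(np.hypot(Y,Z-.104)<.085)&(np.hypot(Y,Z-.074)<.046)
    for nm,m in(('red',red),('blk',blk)):
        k,l,st,ce=cv2.connectedComponentsWithStats(m.astype(np.uint8))
        for i in range(1,k):
            if st[i,4]>=6: 
                y,z=Y[l==i].mean(),Z[l==i].mean();print(nm,st[i,4],ce[i].round(1),'y,z mm',round(y*1e3,1),round(z*1e3,1),'ang',np.round(-0+np.arctan2(y,.104-z),3),'r',round(np.hypot(y,z-.104)*1e3,1))
    wh=(S<60)&(V>150)&(np.hypot(Y,Z-.074)<.065)
    bl=(H>100)&(H<130)&(S>120)&(np.hypot(Y,Z-.074)<.075)
    print('white centre',Y[wh].mean()*1e3,'z range',np.percentile(Z[wh],[1,99])*1e3,'blue y range',np.percentile(Y[bl],[1,99])*1e3)
E
python3 - <<'E'
from band import *
z=np.load('wrist.npz');im,d=z['im'],z['d'];s=dict(ee_pos=z['p'],tcp_rot=z['q'])
Rg=Ro.from_euler('z',18.4,degrees=True).as_matrix()
o=np.array([.565,-.2005,0])
Y,Z=dial(im,s,o,Rg);feats(im,Y,Z)
P=cloud('wrist',im,d,s)
h=cv2.cvtColor(im,cv2.COLOR_RGB2HSV)
m=(P[...,2]>.176)&(P[...,2]<.19)&(abs(P[...,0]-.565)<.04)&(abs(P[...,1]+.2)<.04);Q=P[m];print('handle top',m.sum(),cv2.minAreaRect((Q[:,:2]*1000).astype(np.float32)))
m=(P[...,2]>.008)&(P[...,2]<.016)&(h[...,2]>150)&(h[...,1]<60)&(abs(P[...,0]-.565)<.08)&(abs(P[...,1]+.2)<.08);Q=P[m];print('foot',m.sum(),cv2.minAreaRect((Q[:,:2]*1000).astype(np.float32)))
# dial face depth in gauge frame
ins=(np.hypot(Y,Z-.074)<.04);G=(P[ins]-o)@Rg;print('face x',np.nanmedian(G[:,0]),'tilt yaw',np.polyfit(G[:,1],G[:,0],1))
cv2.imwrite('pics/d.png',cv2.resize(im[225:335,190:330],(700,550),interpolation=2)[:,:,::-1])
# notebook/pitcher clearance
tz=np.load('top.npz');PT=cloud('top',tz['im'],tz['d']);a=(PT[...,0]<.66)&(PT[...,0]>.3)&(PT[...,2]>.13)&(PT[...,1]>-.15)&(PT[...,1]<.45)
for lo in np.arange(-.15,.45,.05):
    mm=a&(PT[...,1]>=lo)&(PT[...,1]<lo+.05)
    if mm.sum()>2:print(round(lo,2),mm.sum(),PT[mm][:,0].min().round(3),PT[mm][:,2].max().round(3))
E
```

```text
red 51 [249.2 257.6] y,z mm -8.9 52.9 ang -0.173 r 51.8
blk 85 [258.6 265.7] y,z mm 2.9 71.5 ang 0.088 r 32.7
white centre 3.3009160110695817 z range [ 23.01809216 123.13218752] blue y range [-48.51127684  55.46647405]
handle top 178 ((552.1895751953125, -201.0689697265625), (3.951805353164673, 27.16907501220703), 17.14894676208496)
foot 560 ((560.8316040039062, -198.32383728027344), (26.62748908996582, 99.89781188964844), 19.21746253967285)
 ** On entry to DLASCL parameter number  4 had an illegal value
 ** On entry to DLASCL parameter number  4 had an illegal value
 ** On entry to DLASCL parameter number  4 had an illegal value
 ** On entry to DLASCL parameter number  4 had an illegal value
 ** On entry to DLASCL parameter number  5 had an illegal value
 ** On entry to DLASCL parameter number  4 had an illegal valueTraceback (most recent call last):
  File "<stdin>", line 11, in <module>
    c, resids, rank, s = lstsq(lhs, rhs, rcond)
                         ~~~~~^^^^^^^^^^^^^^^^^
    x, resids, rank, s = _umath_linalg.lstsq(a, b, rcond,
                         ~~~~~~~~~~~~~~~~~~~^^^^^^^^^^^^^
                                             signature=signature)
                                             ^^^^^^^^^^^^^^^^^^^^
    raise LinAlgError("SVD did not converge in Linear Least Squares")
numpy.linalg.LinAlgError: SVD did not converge in Linear Least Squares
```

Run:
```python
from band import *
z=np.load('wrist.npz');im,d=z['im'],z['d']
cv2.imwrite('pics/d.png',cv2.resize(im[232:327,200:320],(720,570),interpolation=0)[:,:,::-1])
s=dict(ee_pos=z['p'],tcp_rot=z['q'])
Rg=Ro.from_euler('z',18.4,degrees=True).as_matrix();o=np.array([.565,-.2005,0])
Y,Z=dial(im,s,o,Rg);P=cloud('wrist',im,d,s)
ins=(np.hypot(Y,Z-.074)<.04)&(d>0);G=(P[ins]-o)@Rg;print('face x',np.median(G[:,0]),'tilt yaw',np.polyfit(G[:,1],G[:,0],1))
tz=np.load('top.npz');PT=cloud('top',tz['im'],tz['d']);a=(PT[...,0]<.66)&(PT[...,0]>.3)&(PT[...,2]>.13)&(PT[...,1]>-.15)&(PT[...,1]<.45)
for lo in np.arange(-.15,.45,.05):
    mm=a&(PT[...,1]>=lo)&(PT[...,1]<lo+.05)
    if mm.sum()>2:print(round(lo,2),mm.sum(),PT[mm][:,0].min().round(3),PT[mm][:,2].max().round(3))
```

```text
face x 2.2270388914077346e-05 tilt yaw [-0.00763746 -0.00039586]
```

View pics/d.png

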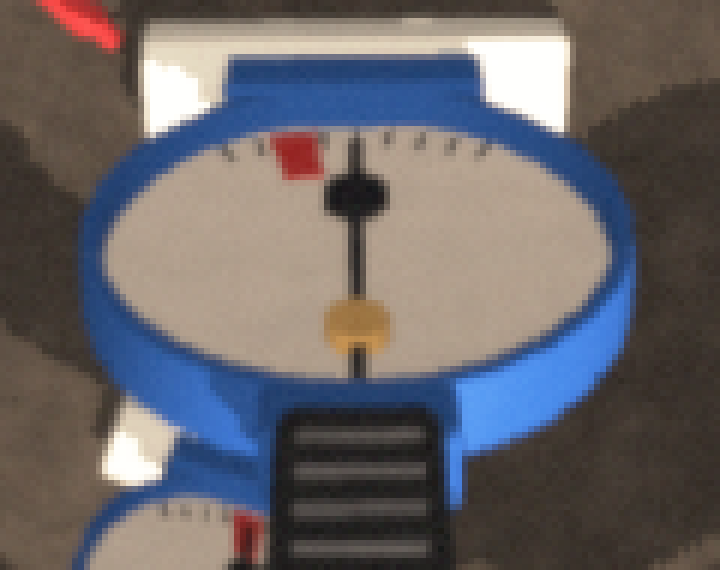

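The crop shows the pivot at (357,325), the pointer hanging vertically at x=357, and the red band from x=273 to 325 and y=133 to 180 (crop pixels, scale 6). The band sits on the pointer's positive side. I'll get its angle from the plane depth at which the pivot comes out at z = 104 mm.

Run:
```python
from band import *
z=np.load('wrist.npz');im,d=z['im'],z['d'];s=dict(ee_pos=z['p'],tcp_rot=z['q'])
Rg=Ro.from_euler('z',18.4,degrees=True).as_matrix();o=np.array([.565,-.2005,0])
f=lambda u,v:(int(round(200+u/6-.5)),int(round(232+v/6-.5)))
for xf in(-.008,-.004,0):
    Y,Z=dial(im,s,o,Rg,xf);g=lambda u,v:np.array([cv2.remap(A.astype(np.float32),np.float32([[200+u/6-.5]]),np.float32([[232+v/6-.5]]),1)[0,0] for A in(Y,Z)])*1e3
    p=g(357,325);print(xf,'pivot',p.round(1))
    for n,uv in dict(tl=(274,133),tr=(318,133),bl=(283,180),br=(325,180),mid=(300,156),rimbot=(357,128),rimtop=(357,380)).items():
        q=g(*uv)-p;print('  ',n,q.round(1),'ang',np.arctan2(-q[0],-q[1]).round(3),'r',np.hypot(*q).round(1))
P=cloud('wrist',im,d,s)
for n,uv in dict(footL=(145,60),handtop=(360,540),case=(560,420),face=(450,250),rim=(357,100)).items():
    u,v=f(*uv);print(n,((P[v,u]-o)@Rg).round(4))
```

```text
-0.008 pivot [  3.  110.9]
   tl [-17.5 -67.9] ang 0.253 r 70.2
   tr [ -8.  -67.8] ang 0.117 r 68.3
   bl [-14.9 -48.8] ang 0.297 r 51.0
   br [ -6.3 -48.7] ang 0.128 r 49.1
   mid [-11.6 -58.2] ang 0.197 r 59.4
   rimbot [  0.5 -69.8] ang -0.007 r 69.8
   rimtop [-0.1 15.3] ang 3.134 r 15.3
-0.004 pivot [  3.1 105.4]
   tl [-17.9 -69.4] ang 0.253 r 71.6
   tr [ -8.1 -69.2] ang 0.117 r 69.7
   bl [-15.2 -49.8] ang 0.297 r 52.1
   br [ -6.4 -49.7] ang 0.128 r 50.1
   mid [-11.9 -59.5] ang 0.197 r 60.6
   rimbot [  0.5 -71.3] ang -0.007 r 71.3
   rimtop [-0.1 15.6] ang 3.134 r 15.6
0 pivot [ 3.1 99.8]
   tl [-18.3 -70.8] ang 0.253 r 73.1
   tr [ -8.3 -70.7] ang 0.117 r 71.2
   bl [-15.6 -50.8] ang 0.297 r 53.2
   br [ -6.5 -50.7] ang 0.128 r 51.1
   mid [-12.1 -60.7] ang 0.197 r 61.9
   rimbot [  0.5 -72.8] ang -0.007 r 72.8
   rimtop [-0.1 15.9] ang 3.134 r 15.9
footL [-0.0092 -0.0454  0.0125]
handtop [-0.0135  0.0035  0.17  ]
case [ 1.017e-01  5.640e-02 -1.000e-04]
face [0.0001 0.0213 0.0751]
rim [-0.0071  0.0037  0.0264]
```

With the recessed face at depth x≈0, the band middle comes out at r = 66 mm, as it should, and at an angle of about 0.185 rad. Both the given radius and the range check out. The gauge centre is refined to about (0.5645, -0.1985). Now I approach, descend and grip.

```bash
python3 -m jog '[[1.5,0.5,0,0,0,0.1,100],[3.2,1.1,0,0,0,0.1,100],[4.53,1.57,0,0,0,0.1,100],[4.53,1.57,-0.8,0,0,0.1,100],[4.53,1.57,-1.8,0,0,0.1,100],[4.53,1.57,-2.8,0,0,0.1,100],[4.53,1.57,-3.53,0,0,0.1,100],[4.53,1.57,-3.53,0,0,0.1,100]]' | tail -5
python3 -m jog '[[0,0,0,0,0,0,0],[0,0,0,0,0,0,0],[0,0,0,0,0,0,0],[0,0,0,0,0,0,0],[0,0,0,0,0,0,0],[0,0,0,0,0,0,0]]' 60 | tail -5
python3 - <<'E'
from h import *
s,im,d=snap('wrist');print(s['time'],s['ee_pos'],s['tcp_rot'],s['grip_width']*85)
cv2.imwrite('pics/e.png',im[:,:,::-1])
E
```

```text
time: 3.52
ee_pos: [0.5628, -0.1995, 0.1415]
tcp_rot: [-0.002, -0.16, 0.987, 0.001]
force: [0.5, 0.2, 0.5]
grip_width: 0.998
time: 4.28
ee_pos: [0.5649, -0.1991, 0.1439]
tcp_rot: [0.001, -0.162, 0.987, -0.0]
force: [-0.1, 1.5, 5.9]
grip_width: 0.32
4.275 [ 0.56490451 -0.19908555  0.14392266] [ 6.29240592e-04 -1.61662369e-01  9.86845920e-01 -1.14833844e-04] 27.234028954318738
```

View pics/e.png

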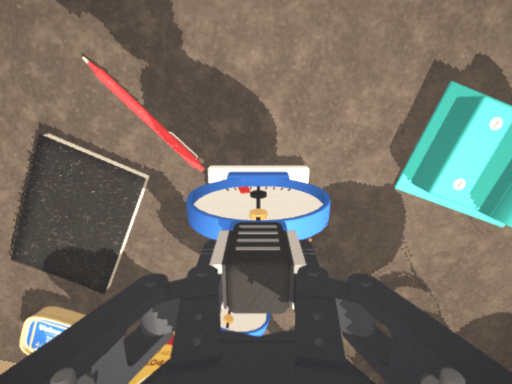

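The handle is gripped at 27 mm width, with the dial face towards the camera at (258,205). I lift, and refine the bearer from the saved top and side pictures.

```bash
python3 -m jog '[[0,0,0.5,0,0,0,0],[0,0,1.5,0,0,0,0],[0,0,2.7,0,0,0,0],[0,0,3.9,0,0,0,0],[0,0,4.6,0,0,0,0],[0,0,4.6,0,0,0,0]]' | tail -5
python3 - <<'E'
from h import *
for n in('top','side'):
    t=np.load(n+'.npz');im,d=t['im'],t['d'];P=cloud(n,im,d)
    h=cv2.cvtColor(im,cv2.COLOR_RGB2HSV);H,S,V=h[...,0],h[...,1],h[...,2]
    wd=(H>5)&(H<22)&(S>60)&(V>90)&(np.hypot(P[...,0]-.509,P[...,1]-.196)<.085)
    m=wd&(P[...,2]>.032);Q=P[m]
    print(n,'block',m.sum(),cv2.minAreaRect((Q[:,:2]*1000).astype(np.float32)))
    m=wd&(P[...,2]>.058);Q=P[m];print(' ridge',m.sum(),Q.mean(0).round(4),cv2.minAreaRect((Q[:,:2]*1000).astype(np.float32)),np.percentile(Q[:,2],[50,90,98]))
    yaw=[]
    for a in np.arange(8,23,.5):
        ya=-np.sin(np.radians(a))*Q[:,0]+np.cos(np.radians(a))*Q[:,1];yaw.append((ya.std(),a))
    print(' yaw min spread',min(yaw))
    wf=wd&(P[...,2]>.032)&(P[...,2]<.047)
    # mask contour on plane z=.04, top only
    if n=='top':
        mm=(wd).astype(np.uint8);c=max(cv2.findContours(mm,0,1)[0],key=len).reshape(-1,2)
        print(' contour@.04',cv2.minAreaRect((plane(n,c,.04)[:,:2]*1000).astype(np.float32)))
E
```

```text
time: 5.08
ee_pos: [0.5652, -0.1997, 0.2594]
tcp_rot: [0.001, -0.161, 0.987, -0.001]
force: [0.9, -0.5, -3.2]
grip_width: 0.318
top block 706 ((507.7809143066406, 196.7280731201172), (90.04419708251953, 110.98360443115234), 15.432154655456543)
 ridge 205 [0.5045 0.2078 0.0668] ((504.639892578125, 207.50918579101562), (89.94659423828125, 31.635833740234375), 14.861000061035156) [0.06673673 0.07263098 0.07514803]
 yaw min spread (np.float64(0.008579437830502055), np.float64(14.5))
 contour@.04 ((510.9676208496094, 197.8577880859375), (98.52315521240234, 115.2308120727539), 15.171262741088867)
side block 455 ((508.926513671875, 195.9246826171875), (91.5033187866211, 113.2110824584961), 14.856200218200684)
 ridge 120 [0.5051 0.2032 0.0646] ((506.1589050292969, 205.56719970703125), (89.8158187866211, 28.09801483154297), 16.691574096679688) [0.06520054 0.06888886 0.07035932]
 yaw min spread (np.float64(0.006699160034478378), np.float64(17.0))
```

```bash
python3 -m jog '[[-0.1,1,0,0,0,0,0],[-0.4,2.8,0,0,0,-0.1,0],[-0.7,4.9,0,0,0,-0.2,0],[-1,7,0,0,0,-0.3,0],[-1.4,9.1,0,0,0,-0.4,0],[-1.7,11.2,0,0,0,-0.5,0],[-2,13.3,0,0,0,-0.6,0],[-2.2,15,0,0,0,-0.68,0],[-2.41,16,0,0,0,-0.68,0],[-2.41,16.27,0,0,0,-0.68,0]]' | tail -5
python3 -m jog '[[0,0,-0.3,0,0,0,0],[0,0,-0.6,0,0,0,0],[0,0,-0.8,0,0,0,0],[0,0,-0.8,0,0,0,0],[0,0,-0.8,0,0,0,0],[0,0,-0.8,0,0,0,0],[0,0,-0.8,0,0,0,0],[0,0,-0.8,0,0,0,0]]'|tail -5
python3 - <<'E'
from h import *
s,im,d=snap('wrist');print(s)
_,i2,_=snap('side')
cv2.imwrite('pics/f.png',np.hstack([cv2.resize(im[130:300,140:380],(480,340)),cv2.resize(i2[120:240,200:300],(300,360))[:340]])[:,:,::-1])
E
```

```text
time: 6.32
ee_pos: [0.5032, 0.2086, 0.2564]
tcp_rot: [-0.001, -0.134, 0.991, -0.001]
force: [-0.7, -0.4, -3.4]
grip_width: 0.317
time: 7.32
ee_pos: [0.5043, 0.2076, 0.2382]
tcp_rot: [0.0, -0.132, 0.991, 0.0]
force: [-0.3, -0.3, -3.9]
grip_width: 0.318
{'time': 7.325, 'joint_positions': array([ 3.90416000e-01,  3.28459746e-01,  1.42433512e-01,  1.38446332e+00,
       -2.56944636e-05,  1.25141158e-01]), 'qd': array([ 0.00072608,  0.00107083, -0.0023081 , -0.00167997,  0.00080602,
        0.00084896]), 'effort': array([-1.87890697e-02, -4.33618784e+01,  2.66989446e+01, -9.20980034e-03,
       -1.13012611e-03, -7.09499523e-05]), 'ee_pos': array([0.50434586, 0.20755071, 0.23819889]), 'tcp_rot': array([ 1.51593329e-04, -1.32248852e-01,  9.91216534e-01,  2.66804936e-05]), 'force': array([-0.28784417, -0.34810464, -3.87565729]), 'wrist_torque': array([ 0.00317145, -0.02318314,  0.0184924 ]), 'grip_width': 0.31807543547888556}
```

View pics/f.png

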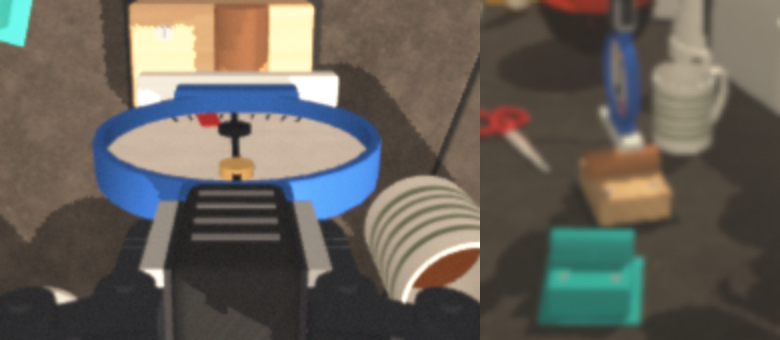

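Hovering: the foot (y≈88 in the crop) is centred at about x=238, and the ridge behind it at about x=242, roughly parallel. The mug is clear on the right. I measure both in the same wrist cloud.

Run:
```python
from band import *
z=np.load('wrist.npz');im,d=z['im'],z['d'];s=dict(ee_pos=z['p'],tcp_rot=z['q'])
P=cloud('wrist',im,d,s);h=cv2.cvtColor(im,cv2.COLOR_RGB2HSV);H,S,V=h[...,0],h[...,1],h[...,2]
Rg=Ro.from_euler('z',15.2,degrees=True).as_matrix();o=np.array(s['ee_pos']);print('tool yaw',np.degrees(2*np.arctan2(z['q'][2],z['q'][1]))-180)
G=(P-o)@Rg
ft=(S<70)&(V>150)&(abs(G[...,2]+.1319)<.008)&(abs(G[...,1])<.07)&(abs(G[...,0])<.04);Q=G[ft]
print('foot top',ft.sum(),cv2.minAreaRect((Q[:,:2]*1000).astype(np.float32)),Q[:,0].min(),np.percentile(Q[:,1],[1,99]),np.median(Q[:,2])+o[2])
wd=(H>5)&(H<22)&(S>60)&(V>60)&(np.hypot(P[...,0]-.505,P[...,1]-.2)<.1)
r=wd&(P[...,2]>.055)&(P[...,2]<.08);Q=G[r]
print('ridge',r.sum(),'y',np.percentile(Q[:,1],[2,50,98]),'x',np.percentile(Q[:,0],[1,99]),'zmax',np.percentile(Q[:,2],98)+o[2],cv2.minAreaRect((Q[:,:2]*1000).astype(np.float32)))
b=wd&(P[...,2]>.034)&(P[...,2]<.046);Q=G[b];print('block',np.percentile(Q[:,1],[1,99]),np.percentile(Q[:,0],[1,99]))
g=np.array([0,0,-.1439]);Y,Z=dial(im,s,o+Rg@g,Rg,xf=0.000);feats(im,Y,Z)
```

```text
tool yaw 15.19912866332055
foot top 941 ((-7.985408306121826, 2.023242950439453), (15.711111068725586, 99.89007568359375), 0.22459019720554352) -0.01580278151099699 [-0.0470044   0.05108772] 0.10655657230929824
ridge 895 y [-0.01052872  0.0040849   0.01990421] x [-0.04365093 -0.00936433] zmax 0.07104909380618774 ((-25.66469383239746, 4.616454124450684), (36.274532318115234, 31.15800666809082), 0.6518306136131287)
block [-0.06158296  0.04723869] [-0.04369351  0.00772996]
red 63 [243.9 189.6] y,z mm -11.2 37.3 ang -0.166 r 67.6
blk 138 [256.9 195.5] y,z mm 0.7 54.2 ang 0.015 r 49.8
blk 6 [258.  218.5] y,z mm 1.6 105.1 ang 2.176 r 1.9
blk 143 [257.3 223.3] y,z mm 1.1 113.3 ang 3.024 r 9.3
white centre 1.9828536457763133 z range [ 29.09414009 131.91762537] blue y range [-55.65202715  59.20847926]
```

Relative to the foot, the ridge middle is about +2.6 mm along the gauge's y and +2 mm along its x. Yaw agrees within 0.5° and the band is again at about 0.19. I correct that and lower to just above contact, then press gently.

```bash
python3 -m jog '[[0.04,0.09,0,0,0,0,0],[0.04,0.09,-0.2,0,0,0,0],[0.04,0.09,-0.5,0,0,0,0],[0.04,0.09,-0.75,0,0,0,0],[0.04,0.09,-0.86,0,0,0,0],[0.04,0.09,-0.86,0,0,0,0],[0.04,0.09,-0.86,0,0,0,0],[0.04,0.09,-0.86,0,0,0,0]]' | tail -5
python3 -m jog '[[0,0,-0.04,0,0,0,0],[0,0,-0.04,0,0,0,0],[0,0,-0.04,0,0,0,0]]'|tail -5
python3 -m jog '[[0,0,-0.03,0,0,0,0],[0,0,-0.03,0,0,0,0],[0,0,-0.03,0,0,0,0]]'|tail -5
```

```text
time: 8.43
ee_pos: [0.5055, 0.2098, 0.2169]
tcp_rot: [0.0, -0.132, 0.991, 0.0]
force: [0.3, -0.3, -3.4]
grip_width: 0.32
time: 8.8
ee_pos: [0.5053, 0.2097, 0.2156]
tcp_rot: [0.0, -0.132, 0.991, -0.0]
force: [-0.1, 0.7, -3.0]
grip_width: 0.317
time: 9.18
ee_pos: [0.5053, 0.2097, 0.2148]
tcp_rot: [-0.0, -0.132, 0.991, -0.0]
force: [0.3, 0.1, -2.5]
grip_width: 0.318
```

```bash
for i in 1 2; do python3 -m jog '[[0,0,-0.03,0,0,0,0],[0,0,-0.03,0,0,0,0],[0,0,-0.03,0,0,0,0]]'|grep -E 'ee_pos|force'; done
```

```text
ee_pos: [0.5053, 0.2097, 0.214]
force: [0.1, 0.1, -2.4]
ee_pos: [0.5054, 0.2098, 0.2137]
force: [-0.5, -0.6, 0.7]
```

Contact came at TCP z≈0.2138, as predicted (0.2139), with about 4 N of press. Now I rock by 0.19 rad about the foot's middle.

```bash
python3 -m jog '[[0.03,-0.1,0,0.21,0.06,0,0],[0.07,-0.26,-0.01,0.52,0.14,0,0],[0.11,-0.42,-0.02,0.84,0.23,0,0],[0.16,-0.58,-0.03,1.16,0.31,0,0],[0.2,-0.74,-0.05,1.47,0.4,0,0],[0.24,-0.9,-0.07,1.79,0.49,0,0],[0.28,-1,-0.08,2,0.54,0,0],[0.285,-1.05,-0.09,2.1,0.57,0,0],[0.285,-1.05,-0.09,2.1,0.57,0,0],[0.285,-1.05,-0.09,2.1,0.57,0,0]]'|tail -5
python3 -m jog '[[0,0,0,0,0,0,0],[0,0,0,0,0,0,0],[0,0,0,0,0,0,0],[0,0,0,0,0,0,0],[0,0,0,0,0,0,0],[0,0,0,0,0,0,0],[0,0,0,0,0,0,0],[0,0,0,0,0,0,0],[0,0,0,0,0,0,0],[0,0,0,0,0,0,0]]'|tail -5
python3 -m jog '[[0,0,0,0,0,0,0],[0,0,0,0,0,0,0],[0,0,0,0,0,0,0],[0,0,0,0,0,0,0],[0,0,0,0,0,0,0],[0,0,0,0,0,0,0],[0,0,0,0,0,0,0],[0,0,0,0,0,0,0]]'|tail -5
python3 - <<'E'
from h import *
s,im,d=snap('wrist');print(s['wrist_torque'],s['tcp_rot'])
Rt=R(s['tcp_rot']);print('tool z',Rt[:,2],'roll',np.arcsin(Rt[2,1]),np.arcsin(Rt[2,0]))
_,i2,d2=snap('side')
cv2.imwrite('pics/g.png',np.hstack([cv2.resize(im[140:260,170:340],(510,360),interpolation=2),cv2.resize(i2[120:220,200:280],(288,360))])[:,:,::-1])
E
```

```text
time: 11.18
ee_pos: [0.5125, 0.1836, 0.2111]
tcp_rot: [-0.012, -0.132, 0.987, 0.094]
force: [-0.4, -0.5, 3.8]
grip_width: 0.326
time: 12.42
ee_pos: [0.5125, 0.1835, 0.2111]
tcp_rot: [-0.012, -0.132, 0.987, 0.094]
force: [0.4, 0.1, 2.5]
grip_width: 0.318
time: 13.42
ee_pos: [0.5124, 0.1835, 0.2111]
tcp_rot: [-0.012, -0.132, 0.987, 0.094]
force: [-0.2, 0.5, 3.3]
grip_width: 0.321
[ 0.05776737 -0.0483023  -0.04247576] [-0.01246644 -0.13160316  0.98675589  0.09401074]
tool z [-0.04934688  0.18225006 -0.98201314] roll 0.18995280565372608 -0.00014155793226181037
```

View pics/g.png

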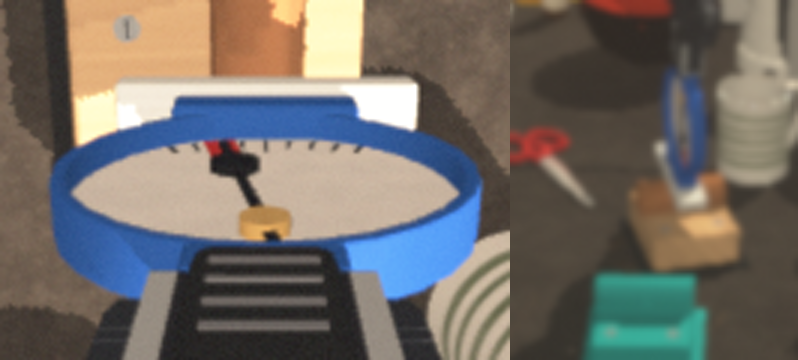

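The pointer's tip is inside the red band, with red on both sides. The roll is 0.190 rad and the press about 6 N. One more check, on the foot's centring across the ridge and pointer against band.

Run:
```python
from band import *
z=np.load('wrist.npz');im,d=z['im'],z['d'];s=dict(ee_pos=z['p'],tcp_rot=z['q'])
P=cloud('wrist',im,d,s);h=cv2.cvtColor(im,cv2.COLOR_RGB2HSV);H,S,V=h[...,0],h[...,1],h[...,2]
Rt=R(z['q']);Rg=np.c_[-Rt[:,0],Rt[:,1],-Rt[:,2]]
if np.linalg.det(Rg)<0: Rg[:,1]*=-1
o=z['p']-.1439*Rg[:,2];print('yaw',np.degrees(np.arctan2(Rg[1,0],Rg[0,0])),'foot nominal',o)
G=(P-o)@Rg
ft=(S<70)&(V>150)&(abs(G[...,2]-.012)<.006)&(abs(G[...,1])<.07)&(abs(G[...,0])<.03);Q=G[ft]
fy=np.percentile(Q[:,1],[1,99]);fx=Q[:,0].min();print('foot',fy,fx,np.median(Q[:,2]))
fc=o+Rg@np.array([fx+.015,fy.mean(),0]);print('foot middle seen',fc)
Rz=Ro.from_euler('z',15.2,degrees=True).as_matrix();B=(P-fc)@Rz
wd=(H>5)&(H<22)&(S>60)&(V>50)&(np.hypot(P[...,0]-.505,P[...,1]-.2)<.1)
Q=B[wd&(P[...,2]>.055)&(P[...,2]<.08)];print('ridge rel y',np.percentile(Q[:,1],[1,99]),'x0',np.percentile(Q[:,0],1))
Q=B[wd&(P[...,2]>.03)&(P[...,2]<.046)];print('block rel y',np.percentile(Q[:,1],[1,99]))
Y,Z=dial(im,s,o,Rg,xf=0.);feats(im,Y,Z)
```

```text
yaw 15.192588511500002 foot nominal [0.5053411  0.20972392 0.0697963 ]
foot [-0.04694314  0.05129739] -0.015711845608703357 0.011992481245960175
foot middle seen [0.50409379 0.2116006  0.07020727]
ridge rel y [-0.01489117  0.01603243] x0 -0.044445584838489254
block rel y [-0.06575147  0.03968909]
red 21 [240.8 188.8] y,z mm -14.1 34.6 ang -0.201 r 70.8
red 10 [247.5 188.5] y,z mm -7.9 33.6 ang -0.113 r 70.8
blk 146 [248.5 196. ] y,z mm -6.4 55.2 ang -0.131 r 49.3
blk 7 [260.3 218.6] y,z mm 3.2 105.0 ang 1.878 r 3.4
blk 143 [257.  223.4] y,z mm 1.0 113.2 ang 3.034 r 9.2
white centre 3.481725538570386 z range [ 28.84220719 131.187566  ] blue y range [-55.80561713  59.36903356]
```

Centred within about 1 mm on both axes, with red either side of the pointer. Handing in.

```bash
python3 -c "
from workcell import robot
s=robot.read_state();print(s['time'],s['force'],s['grip_width']);robot.close_job()"
```

```text
13.525 [0.14234177 0.42262062 4.63342859] 0.3183526417874781
the job is handed in; nothing more can be done
```

I took the large blue gauge by its handle and stood it upright on the timber bearer's ridge with about 4 N. I then rocked it to 0.190 rad and let the pointer settle for over 2 s. I handed the job in at 13.5 s, still gripped and pressing lightly.

**Last checks**
- **Centring:** the foot's middle was within about 1 mm of the middle of the ridge on both axes, and the yaw agreed to about 0.5°.
- **Pointer:** it rested inside the red band, with red showing on both sides. The band measured about 0.185–0.19 rad.
- **Press:** steady at 6–8 N on the ridge.
- **Disagreement:** the top and wrist cameras differed by about 2–3 mm on where the ridge lies. I went by the wrist view, which sees foot and ridge together.
- **Other things:** I saw nothing else disturbed, but I did not measure the bystanders again at the end.

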